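Put the peeler away under the sliding tray of the cutlery box

TASK

Put the peeler from the chopping board away in the wooden cutlery box: lay it flat on the floor of the compartment that holds the scissors, without dropping it. The white tray slides along the box and may be in the way; at the end slide it all the way over that compartment, so that nobody reaches down onto the blades. Leave the scissors and the fork each in their own compartment and do not disturb the lemon, the bowl or the mug.

Things in the scene. Friction and masses are not known exactly. Their poses are not given: they have to be found in the camera images.
- cutlery_box: Open light-wood cutlery box, fixed, 194 (x) x 444 (y) x 52 (z) mm, walls 7 mm; origin at the centre of its underside, y along its length (to the robot's left at yaw 0), z up. A low cross wall (6 mm thick, top at 32 mm) parts it at y = 0 into two equal compartments. A rail 6 mm wide along each long wall, 32 to 37 mm high, carries the tray.
- left_bay (a point): Middle of the floor (6 mm above the worktop) of the left (+y) compartment, which is 180 (x) x 212 (y) mm, 168 mm wide between the rails; the point lies at y = +108.5 mm of the box, with the box's axes. It holds either the scissors or the fork, on the robot's side of its middle line.
- right_bay (a point): Middle of the floor (6 mm above the worktop) of the right (-y) compartment, which is 180 (x) x 212 (y) mm, 168 mm wide between the rails; the point lies at y = -108.5 mm of the box, with the box's axes. It holds either the scissors or the fork, on the robot's side of its middle line.
- tray (a joint): Slide of the white tray along the box, m: 0 = at the box's left (+y) end, 0.214 = at the right (-y) end; its centre is at box y = 0.107 - value. The tray is 177 (x) x 212 (y) mm, underside 38 mm and rim 68 mm above the worktop; at either end of its travel it covers one compartment and leaves the other open. It moves with 1 to 3 N, stays where left and cannot be lifted out.
- tray_grip (a point): Centre of the tray's handle: a level wooden bar 12 mm thick, 100 mm long along the box's x, on two thin steel posts (42 mm either side of its centre) over the middle of the tray. Its axis is 98 mm above the worktop, with 27 mm free under it, above the tray's 10 mm thick centre wall (top at 65 mm).
- peeler: Vegetable peeler, dark green handle with a steel blade, 170 (x) x 25 (y) x 18 (z) mm, 80 g; it starts lying on the chopping board (top 18 mm above the worktop). Origin at the centre of its underside, x along its length. It may be gripped across its width at the middle. Wall cabinets hang 0.44 m above the worktop from about x = 0.56 m on: travel low and nearer.
- scissors: Blue-handled scissors, closed, 87 (x) x 199 (y) x 9 (z) mm, lying on the floor of one compartment along the box's length, nearer to the robot's side wall (about 40 mm from the box's middle line). Origin at the centre of its underside; y along its length, rings at +y.
- fork: Steel fork, 193 (x) x 26 (y) x 15 (z) mm, lying along the box's length on the floor of the other compartment, nearer to the robot's side. Origin at the centre of its underside, x along its length.
- lemon: Lemon, 71 x 53 x 51 mm, on the far part of the chopping board; leave it alone. Origin at its underside.
- bowl: White bowl, 150 mm wide, 67 mm high, behind the work; leave it alone. Origin at its underside.
- mug: Blue mug, 84 mm wide, 91 mm high, behind the work; leave it alone. Origin at its underside.
There are look-alikes about, which are no part of the job. Of the things that look like the scissors, the larger one is meant.

How it is judged:
By the outcome, as a careful person would: the job done as asked, in the order asked, and still so for the second after the job is handed in, with the robot touching nothing.
It also fails if it takes over 66 s, if anything falls off the work surface, if the arm or the gripper's body presses on something with over 40 N, if the wrist force passes 120 N, or if a joint passes its speed limit or range.

ROBOT

A 6-joint arm with a two-finger parallel gripper is mounted at the origin on a cart in front of the work surface, level with it; the furniture and walls round the work are solid. World frame = base frame: x ahead of the robot, y to its left, z up, the work surface at z = 0. Lengths are in m, angles in rad, forces in N, time in s.
With the tool pointing down it reaches from about 0.275 to 0.875 m from the base axis. Payload 12.5 kg.
Tool frame: the origin (TCP) lies midway between the tips of the shut fingers; the grasp point (between the pads) lies 19 mm behind it (robot.grip_depth is the distance from the TCP to the grasp point, in m); z points along the fingers, y is the line along which they close (so a half turn about z gives the same grasp; the last joint's range is limited). The gripper opens to 85 mm and grips with 20 to 120 N. Pads are 22 mm wide; open, the fingers measure 114 mm over their backs; the gripper's body (76 mm by 85 mm) begins 54 mm behind the grasp point. The pads swing forward as they close: fully open they stand 13 mm farther back than shut.
Start: joints at [-1.203, 0.351, 1.652, -0, 1.139, -0.085], TCP at [0.241, -0.495, 0.231] pointing down, gripper open.
Joint ranges: [-2.75, 2.75], [-0.79, 2.1], [0.01, 2.65], [-1.57, 4.71], [0.07, 3.14], [-2.87, 2.87]. Speed limits (rad/s): [2.22, 2.22, 2.79, 3.14, 3.14, 3.14].

INTERFACE

Orientations are given as a unit quaternion [x, y, z, w].
In Python, from bench import robot, vision, find_in gives the robot as it stands. Calls block until the motion is done:
- robot.reach(position, orientation): joint-space move of the TCP to a pose.
- robot.movel(position, frame=None, v=0.15): straight line of the TCP; frame=None keeps the orientation; v is the mean speed in m/s.
- robot.move_joints(angles): joint-space move.
- robot.move_gripper(opening, force=None): opening from 0.0 (shut) to 1.0 (fully open); force is the grip in N (None keeps the last); returns when the fingers have stopped.
- robot.sleep(seconds).
- robot.ik(position, orientation): joint angles nearest the present ones, or None.
- vision.camera(name): name is "scene" or "top" or "wrist"; returns (picture, depth): 400x640x3 uint8, red, green, blue; 400x640 float32, m along the optical axis (not along the pixel's ray), 0 where there is no reading.
- vision.camera_params(name): a dict with "mtx" (3x3 intrinsics, pixels), "R" (3x3) and "t" (3): a world point X has camera coordinates R X + t. Camera axes: x right, y down, z forward; pixel columns grow to the right and rows downward; lengths in m; the calibration is good to about 2 mm. A picture is of the moment at which its call begins: read the wrist's pose just before it. camera_params takes no time and is no camera call; for the wrist camera it gives the pose at the moment of the call.
A pose or a line that the arm cannot do raises robot.PlanningError and nothing moves.
- robot.hand_in(): hands the job in; it is judged then, once.
Trained networks look in the newest picture that a camera, given by its name, has taken for a name from the list of things; names that differ only in an ending like _2 or _b are one class to them, and where a whole thing is asked for, a point or a joint stands for the part that bears it (a point fixed in the world has none). Each returns a list of dicts, best first, with "score" (0 to 1); they miss things now and then, are a little off and sometimes report something else, mostly with a low value. They report only what shows in the picture. A call takes as long as a camera call. They do not tell look-alikes from the thing itself.
- find_in(camera, name): "centre" ([x, y, z] in m, in world coordinates, good to about 4 mm: the middle of the surface that is visible of it).
Readings, each from a call of its own:
- robot.read_clock(): time.
- robot.read_q(): joint angles.
- robot.read_qd(): joint speeds.
- robot.read_tau(): joint torques, N m.
- robot.read_eef_pos(): TCP position.
- robot.read_tool_rot(): TCP orientation.
- robot.read_ft_force(): force on the tool from outside, world axes, zero at the start.
- robot.read_torque(): the same for the moment, N m.
- robot.read_gripper_width(): opening from 0.0 (shut) to 1.0 (fully open).
- robot.read_gripper_force(): force on a finger pad.
Only numpy, scipy, OpenCV 4.12 (cv2) and the standard library are available. Lean on these libraries where they do the work, as an engineer would, in place of code of your own. Each camera call takes 0.05 s, during which the arm holds its last target. There are 200 camera calls.

## Working session

There is one attempt and no reset: what is moved stays moved. The work goes in short steps, each a Python script; the robot and the scene stay as the last script left them, time stands still between calls to the robot, and variables do not carry over. Pictures are saved under pics/ and viewed, at most 10 in all, crops included, and the job is handed in when it is done.

```bash
mkdir -p pics; ls; python3 - <<'E'
from bench import robot, vision, find_in
import cv2
for c in ("top","scene"):
    p,d=vision.camera(c); cv2.imwrite(f"pics/{c}0.png",p[:,:,::-1])
    for n in ("peeler","scissors","fork","cutlery_box","tray","tray_grip","lemon"):
        try:
            for r in find_in(c,n): print(c,n,r['score'],[round(float(x),3) for x in r['centre']])
        except Exception as e: print(c,n,e)
    P=vision.camera_params(c); print(P)
print(robot.read_tool_rot(),robot.read_clock())
E
```

```text
pics
top peeler 0.56 [0.497, -0.277, 0.031]
top scissors 0.71 [0.417, 0.018, 0.014]
top scissors 0.69 [0.169, 0.314, 0.002]
top scissors 0.55 [0.464, 0.094, 0.043]
top cutlery_box 0.61 [0.465, 0.098, 0.042]
top tray 0.83 [0.459, 0.167, 0.043]
top tray_grip 0.92 [0.462, 0.167, 0.043]
top tray_grip 0.33 [0.657, 0.158, 0.019]
top lemon 0.51 [0.649, -0.258, 0.063]
{'mtx': array([[489.17403614,   0.        , 321.04091877],
       [  0.        , 489.17403614, 197.03494039],
       [  0.        ,   0.        ,   1.        ]]), 'R': array([[ 0.00674744, -0.99994534,  0.00798659],
       [-0.99913328, -0.00706959, -0.0410209 ],
       [ 0.04107512, -0.00770288, -0.99912637]]), 't': array([-0.01308366,  0.44043084,  1.39243056])}
scene peeler 0.62 [0.522, -0.317, 0.035]
scene peeler 0.46 [0.512, 0.074, 0.039]
scene cutlery_box 0.75 [0.513, 0.072, 0.04]
scene tray 0.6 [0.503, 0.165, 0.043]
scene tray_grip 0.7 [0.513, 0.071, 0.039]
scene tray_grip 0.58 [0.502, 0.171, 0.043]
scene lemon 0.74 [0.734, 0.051, 0.031]
scene lemon 0.48 [0.652, -0.274, 0.057]
{'mtx': array([[477.09613392,   0.        , 318.8520244 ],
       [  0.        , 477.09613392, 199.1100138 ],
       [  0.        ,   0.        ,   1.        ]]), 'R': array([[ 0.86874626, -0.49518943, -0.00820758],
       [-0.38001362, -0.65587443, -0.65224104],
       [ 0.31759972,  0.56975096, -0.75796719]]), 't': array([-0.40005146,  0.25059992,  1.49478417])}
[ 9.74481900e-01  2.24466093e-01 -6.83276601e-06  1.96259065e-05] 0.8
```

View pics/top0.png

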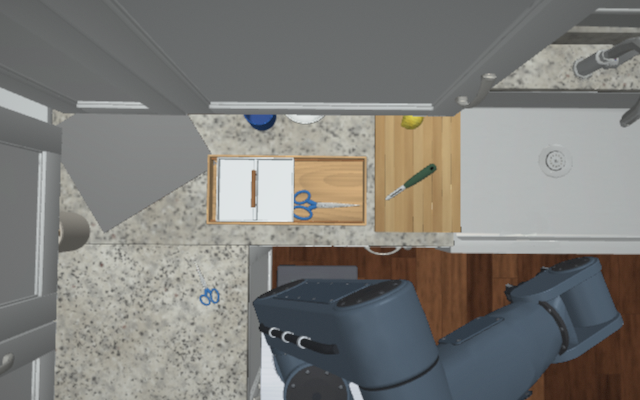

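View pics/scene0.png

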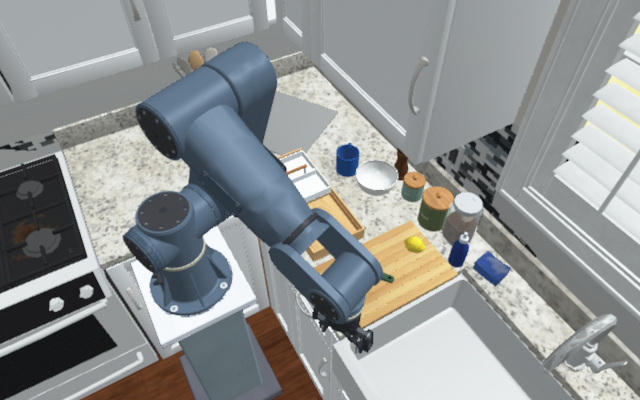

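The top view shows the candidates: scissors at (325,205) in the open right bay, which are the larger ones and the ones meant, and a small look-alike pair at (209,296) on the worktop. The only peeler is on the board, from (388,199) to (435,166). The tray sits left, with its handle at (254,188). The scene view shows the arm covering most of this and confirms the cabinets above. Next I'll make one close crop and measure.

```bash
cat > h.py <<'E'
from bench import robot, vision, find_in
import cv2, numpy as np
from scipy.spatial.transform import Rotation as Ro
def px2w(P,u,v,z):
    "pixel on the plane of world height z"
    r=P['R'].T@np.linalg.inv(P['mtx'])@np.array([u,v,1.]); c=-P['R'].T@P['t']
    return c+r*(z-c[2])/r[2]
def w2px(P,X):
    q=P['mtx']@(P['R']@np.asarray(X)+P['t']); return q[:2]/q[2]
def down(a):
    "tool pointing down, finger-closing line (tool y) at world angle a (mod pi), nearest to present"
    y=np.array([np.cos(a),np.sin(a),0]); z=np.array([0,0,-1.])
    return Ro.from_matrix(np.c_[np.cross(y,z),y,z]).as_quat()
E
python3 - <<'E'
from h import *
p=cv2.imread("pics/top0.png"); P=vision.camera_params("top")
cv2.imwrite("pics/crop.png",cv2.resize(p[145:235,200:445],None,fx=3.2,fy=3.2,interpolation=cv2.INTER_CUBIC))
d=vision.camera("top")[1]
hsv=cv2.cvtColor(p,cv2.COLOR_BGR2HSV)
m=np.zeros(p.shape[:2],np.uint8); 
g=((hsv[...,0]>45)&(hsv[...,0]<95)&(hsv[...,1]>60)&(hsv[...,2]<120)); m[150:215,380:450]=g[150:215,380:450]
v,u=np.nonzero(m); print("handle px",len(u),u.min(),u.max(),v.min(),v.max())
W=np.array([px2w(P,a,b,.03) for a,b in zip(u,v)]); c=W.mean(0); w,V=np.linalg.eigh(np.cov(W[:,:2].T)); a=V[:,1]
s=(W[:,:2]-c[:2])@a; print("handle c",c,"axis",a,np.degrees(np.arctan2(a[1],a[0])),s.min(),s.max(),"tip",px2w(P,387.5,199.5,.027))
c0=-P['R'].T@P['t'];print(c0)
E
```

```text
handle px 211 405 435 164 186
handle c [ 0.50371957 -0.29102445  0.03      ] axis [-0.5671788   0.82359468] 124.55372854951833 -0.04747797046688782 0.05217454151529728 tip [ 0.43412157 -0.19808985  0.027     ]
[3.82943133e-01 7.56456316e-04 1.40938545e+00]
```

View pics/crop.png

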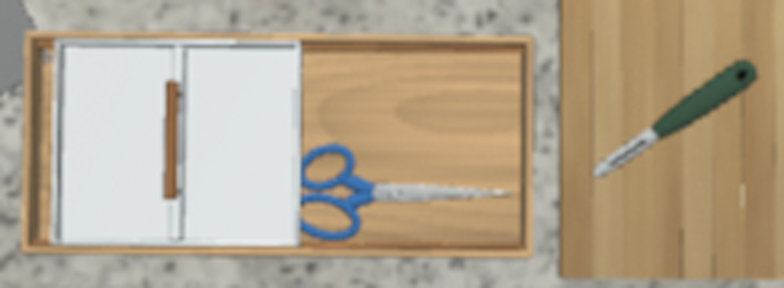

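The crop confirms the large scissors in the right bay, with ring edges at crop (300,190) and the tip at (510,192). The tray's right edge at crop x=299 overhangs that bay slightly, and the peeler runs from (597,172) to (752,68). I'll move above the tray handle first, then close the tray fully left.

```bash
python3 - <<'E'
from h import *
P=vision.camera_params("top")
f=lambda a,b,z: px2w(P,200+(a+.5)/3.2-.5,145+(b+.5)/3.2-.5,z)
C=np.array([f(*q,.052) for q in ((25,32),(533,37),(530,255),(22,252))]); b=C.mean(0)
e=(C[0]+C[3]-C[1]-C[2])[:2]; yaw=np.arctan2(-e[0],e[1]); 
print(C.round(3).tolist(),"box",b,"yaw",yaw,"len",np.linalg.norm(e)/2)
h=f(171,140,.104); print("handle",h)
t=(f(57,145,.068)+f(299,145,.068))/2; print("tray c",t)
np.save("box.npy",[b[0],b[1],yaw])
robot.reach([h[0],h[1],.19],down(np.pi/2+yaw)); print(robot.read_q(),robot.read_clock())
Pw=vision.camera_params("wrist"); p,d=vision.camera("wrist"); np.savez("w1.npz",p=p,d=d,**Pw); cv2.imwrite("pics/w1.png",p[:,:,::-1])
p,d=vision.camera("top");cv2.imwrite("pics/t1.png",p[:,:,::-1])
print(find_in("wrist","tray_grip")[:2])
E
```

```text
[[0.555, 0.307, 0.052], [0.554, -0.135, 0.052], [0.364, -0.133, 0.052], [0.364, 0.307, 0.052]] box [0.45884987 0.08643722 0.052     ] yaw -0.0007013263193142524 len 0.44070712631948855
handle [0.45838149 0.17225819 0.104     ]
tray c [0.45621293 0.17087631 0.068     ]
[ 2.63221945e-01  2.92951426e-01  1.84721449e+00 -7.73365106e-05
  1.00130565e+00 -1.30545259e+00] 3.3417
[{'centre': [0.4475, 0.1711, 0.0432], 'score': 0.94}, {'centre': [0.635, 0.1663, 0.0374], 'score': 0.59}]
```

View pics/w1.png

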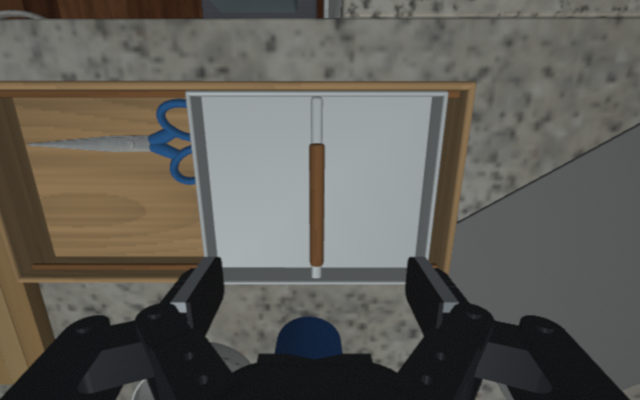

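The wrist view shows the tray handle at (316,144–266), between the fingers. The scissors rings reach just under the tray edge at (195,150), and there is a gap of about 20 mm at the tray's left end. I'll grip the handle and slide it left.

```bash
cat >> h.py <<'E'
def slide(dirn,dist,v=.08,fmax=12):
    "slide the gripped tray along y; last part in small steps until the end stop is felt"
    x,y,z=robot.read_eef_pos()
    robot.movel([x,y+dirn*max(dist-.012,0),z],v=v); f0=robot.read_ft_force()
    for k in range(10):
        X=robot.read_eef_pos(); robot.movel([x,y+dirn*(max(dist-.012,0)+.003*(k+1)),z],v=.03)
        f=robot.read_ft_force()
        if abs(f[1]-f0[1])>fmax: break
    print("slid to",robot.read_eef_pos(),f0,f)
E
python3 - <<'E'
from h import *
w=np.load("w1.npz"); P={k:w[k] for k in("mtx","R","t")}
A=px2w(P,317,144,.104);B=px2w(P,316.5,266,.104);m=(A+B)/2;print(A,B)
robot.movel([m[0],m[1],.079],v=.12)
robot.move_gripper(0.0,force=40); print(robot.read_gripper_width(),robot.read_gripper_force())
slide(1,.021)
robot.move_gripper(0.6); e=robot.read_eef_pos(); print(e,robot.read_ft_force())
np.save("trayL.npy",e)
robot.movel([e[0],e[1],.17],v=.25)
x,y=.482,-.264
for a in (34.5,):
    robot.reach([x,y,.17],down(np.radians(a)))
print(robot.read_q(),robot.read_clock())
Pw=vision.camera_params("wrist"); p,d=vision.camera("wrist"); np.savez("w2.npz",p=p,d=d,**Pw); cv2.imwrite("pics/w2.png",p[:,:,::-1])
print(find_in("wrist","peeler")[:2])
E
```

```text
[0.41007822 0.17514183 0.104     ] [0.50882184 0.17477808 0.104     ]
0.12205405995788006 38.91611874103546
slid to [0.45947154 0.19410501 0.07912183] [-1.34873655  0.99028961  2.18162264] [  0.85344289 -18.47391727   5.93443495]
[0.45942222 0.19609589 0.07910145] [ 0.4373738  -0.6932904   0.72039485]
[-5.84339965e-01  4.21509011e-01  1.71366200e+00  1.89697995e-04
  1.00674447e+00 -1.18796076e+00] 9.175
[{'centre': [0.4938, -0.2703, 0.0307], 'score': 0.69}]
```

View pics/w2.png

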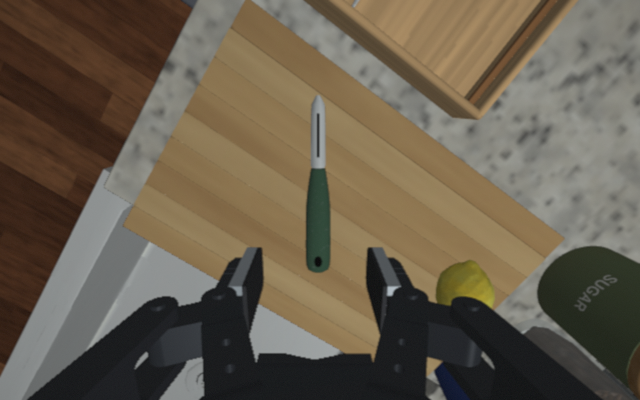

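The wrist view shows the peeler upright in the picture, with its tip at (318,96) and handle end at (318,272). It is aligned with the fingers and clear of the lemon at (465,285). I'll compute its middle and grip it.

```bash
python3 - <<'E'
from h import *
w=np.load("w2.npz"); P={k:w[k] for k in("mtx","R","t")}
A=px2w(P,318,96,.027);B=px2w(P,318,272,.029);m=(A+B)/2;d=A-B
a=np.arctan2(d[1],d[0]);print(A,B,m,np.linalg.norm(d),np.degrees(a))
o=down(a-np.pi/2)
robot.reach([m[0],m[1],.09],o)
robot.movel([m[0],m[1],.0205],v=.1); print(robot.read_ft_force(),robot.read_eef_pos())
robot.move_gripper(0.0,force=40); print(robot.read_gripper_width(),robot.read_gripper_force(),robot.read_ft_force())
robot.movel([m[0],m[1],.12],v=.12); print(robot.read_gripper_width(),robot.read_gripper_force())
Pw=vision.camera_params("wrist"); p,_=vision.camera("wrist"); np.savez("w3.npz",p=p,**Pw)
bx,by,yaw=np.load("box.npy"); by=.0875
x,y=.4592+.045,by-.1125
robot.reach([x,y,.13],down(0.))
print(robot.read_q(),robot.read_clock())
Pw=vision.camera_params("wrist"); q,_=vision.camera("wrist"); np.savez("w4.npz",p=q,**Pw)
cv2.imwrite("pics/w34.png",np.vstack([cv2.resize(i[:,:,::-1],(480,300)) for i in(p,q)]))
E
```

```text
[ 0.43771189 -0.19167428  0.027     ] [ 0.53469563 -0.33137411  0.029     ] [ 0.48620376 -0.26152419  0.028     ] 0.17007612396563423 124.76952436399334
[ 0.18285109  0.0770242  -0.2185126 ] [ 0.48659048 -0.26179301  0.02113969]
0.27948316558165204 40.30633807182312 [-0.78299759  0.82322132  5.309257  ]
0.2820207543232594 39.47180986404419
[-1.42737438e-01  4.06443093e-01  1.85933751e+00 -2.07161972e-04
  8.75939155e-01 -1.43518154e-01] 12.9083
```

View pics/w34.png

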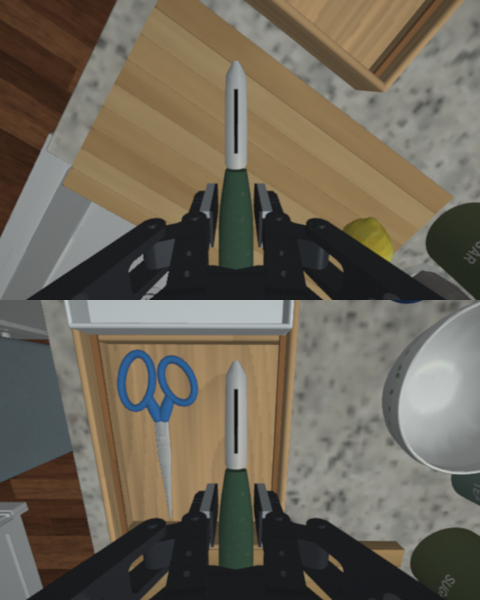

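The peeler is held square at mid-length, with its tip up at (235,65) in both views. In the lower view the scissors (150–200, 350–520) lie clear to the left of it in the open bay. I'll lower it by feel and release it.

```bash
python3 - <<'E'
from h import *
x,y=.498,.0875-.1125
robot.movel([x,y,.05],v=.12)
robot.movel([x,y,.016],v=.08); f0=robot.read_ft_force(); print(f0,robot.read_eef_pos())
for z in np.arange(.0135,.0055,-.001):
    robot.movel([x,y,z],v=.02); f=robot.read_ft_force()
    if f[2]-f0[2]>4: break
print(z,f,robot.read_eef_pos())
robot.move_gripper(.46); robot.sleep(.1)
print(robot.read_gripper_width(),robot.read_ft_force())
robot.movel([x,y,.17],v=.15)
print(robot.read_clock())
Pw=vision.camera_params("wrist"); p,d=vision.camera("wrist"); np.savez("w5.npz",p=p,d=d,**Pw); cv2.imwrite("pics/w5.png",p[:,:,::-1])
E
```

```text
[-0.01276863 -0.75376028 -0.86801485] [ 0.49806317 -0.02499246  0.01599988]
0.008500000000000004 [-1.24267459 -0.19525312  5.1859103 ] [ 0.4980992  -0.02499943  0.0087824 ]
0.4579102273782631 [0.18895285 0.3732175  0.01350074]
17.5
```

View pics/w5.png

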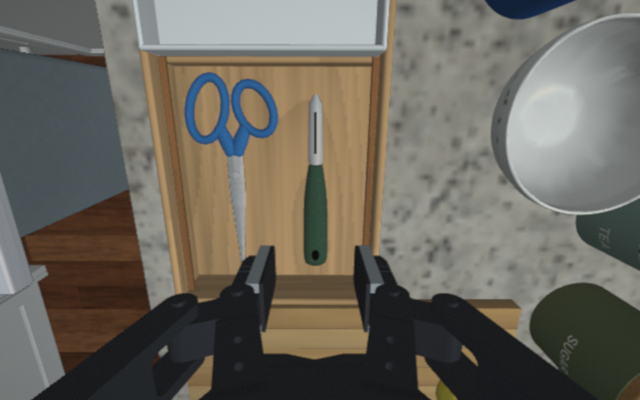

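The peeler lies flat in the scissors bay, tip at (316,97) and end at (315,262), well clear of the scissors. Now I'll slide the tray over it.

```bash
python3 - <<'E'
from h import *
e=np.load("trayL.npy")
robot.move_gripper(.7)
robot.reach([e[0],e[1]-.001,.17],down(np.pi/2))
robot.movel([e[0],e[1]-.001,.079],v=.12)
robot.move_gripper(0.,force=40); print(robot.read_gripper_width(),robot.read_eef_pos())
slide(-1,.214,v=.1)
robot.move_gripper(.7); x,y,z=robot.read_eef_pos()
robot.movel([x,y,.17],v=.2)
robot.reach([.33,-.35,.25],down(np.pi/4))
print(robot.read_clock())
p,d=vision.camera("top"); cv2.imwrite("pics/t9.png",cv2.resize(p[90:260,180:470,::-1],None,fx=2.5,fy=2.5))
E
```

```text
0.12554157659497328 [0.45955583 0.19404084 0.07941886]
slid to [ 0.45896248 -0.02038468  0.07940373] [-5.28687625 -1.43696438  6.16577854] [-1.81863091 28.97530212  7.00425031]
26.2417
```

View pics/t9.png

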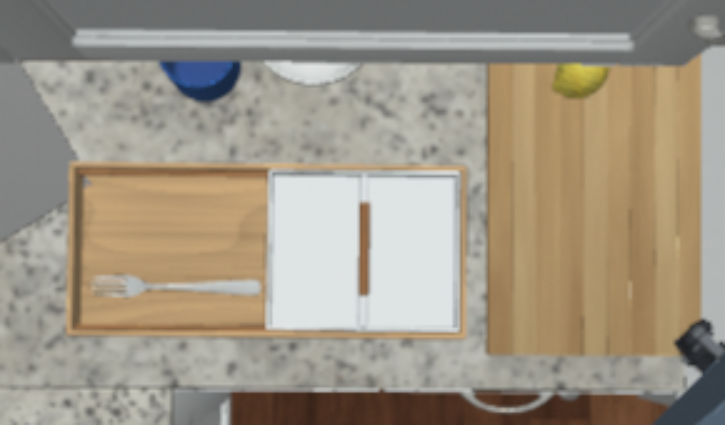

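The tray covers the right bay up to its end stop: it moved 0.2144 m and its right edge is at (460,250). The fork is still in the left bay at (175,286), and the lemon, bowl and mug look unmoved.

```bash
python3 -c "
from bench import robot
print(robot.hand_in())"
```

```text
the job is handed in; nothing more can be done
None
```

I laid the peeler flat beside the scissors, slid the tray fully over that compartment, and handed the job in with the robot clear after about 26 s.

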